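Unlock the swivel rolling board

ROBOT

A 6-joint arm with a two-finger parallel gripper is mounted at the origin on the work surface. World frame = base frame: x ahead of the robot, y to its left, z up, the work surface at z = 0. Lengths are in m, angles in degrees, forces in N, time in s.
With the tool pointing down it reaches from about 0.325 to 0.9 m from the base axis. Payload 6.1 kg.
Tool frame: the origin (TCP) lies midway between the tips of the shut fingers; the grasp point (between the pads) lies 19 mm behind it (grasp_offset is the distance from the TCP to the grasp point, in m); z points along the fingers, y is the direction in which the jaws open and shut (so a half turn about z gives the same grasp; the last joint's range is limited). The gripper opens to 85 mm and grips with 20 to 120 N. Pads are 22 mm wide; open, the fingers measure 114 mm over their backs; the gripper's body (76 mm by 85 mm) begins 54 mm behind the grasp point. The pads swing forward as they close: fully open they stand 13 mm farther back than shut.
Start: joints at [69.609, 12.628, 87.462, -0, 79.91, -7.225], TCP at [0.142, 0.609, 0.231] pointing down, gripper open.
Joint ranges: [-170.65, 170.65], [-52.31, 119.04], [5.05, 147.46], [-71.25, 251.25], [11.57, 151.72], [-153.62, 153.62]. Speed limits (degrees/s): [147.25, 147.25, 172.46, 180, 180, 180].

INTERFACE

Orientations are given as a 3x3 rotation matrix whose columns are the frame's x, y, z axes.
In Python, from rig import sense, grab_frame, job_done, grasp_offset gives the robot as it stands.
- The arm moves only by the tool apply_moves, never from a script. Its argument "motion" is one flat list of numbers, 7 for each row, row after row: the turn, a rotation vector about the tool's x, y, z in degrees, then the shift along the tool's x, y, z in mm, then the finger opening in mm, from 0 to 85.4. A call has 1 to 20 rows; each row is the pose to reach, as a shift and turn from the pose commanded when the call began, along the tool's axes at that moment; what a row does not reach only later rows make up. A row lasts 1/8 s, in which the tool goes at most 62.5 mm and 10.7 degrees, less where a joint would pass 70% of its speed; a pose out of reach is approached as far as the arm can. A call with a gripper value outside its range is refused whole. The fingers move at their own pace and stop on an object; "newtons" is the grip in N (left out, the last holds). Time passes only in rows, so rows that repeat a pose let the fingers close. It gives the time, the measured TCP pose, the force and the opening at its end, in the units of the state.
- sense(): the state, without advancing time (a new reading comes with each control period).
- grab_frame(name): name is "scene" or "side" or "wrist"; returns a dict with "pixels" (384x512x3 uint8, blue, green, red), "camera_matrix" (3x3 intrinsics, pixels), "origin" and "rotation" of the camera in the world. Camera axes: x right, y up, looking along -z (the intrinsics and any distortion apply to the point x, -y, -z); pixel columns grow to the right and rows downward; lengths in m; the calibration is good to about 2 mm. A picture is of the moment at which its call begins. There is no depth.
- job_done(): hands the job in, once; it reports no verdict.
The state is a dict: "clock": time; "joint_positions": joint angles; "joint_velocities": joint speeds; "tau": joint torques, N m; "eef_pos": TCP position; "eef_rot": TCP orientation; "contact_force": force on the tool from outside, world axes, zero at the start; "wrist_torque": the same for the moment, N m; "opening": finger opening in m.
Only numpy, scipy, OpenCV 4.12 (cv2) and the standard library are available. Lean on these libraries where they do the work, as an engineer would, in place of code of your own. Each camera call takes 0.05 s, during which the arm holds its last target.

TASK

The round rolling board is locked by a sprung index plunger, and a drinking tumbler has been left standing right behind the plunger's pull knob. First move the tumbler out of the way and stand it upright on the bare counter, let go of, at least 15 cm from the knob. Then take the knob, pull the plunger straight back as far as it goes and finish while still holding it there, its pin clear of the hole in the board; keep the tumbler upright throughout and leave the bowl and the plates where they are.

Things in the scene. Friction and masses are not known exactly. Their poses are not given: they have to be found in the camera images.
- swivel_board: Round wooden board, 210 mm wide, top 63 mm above the counter, on a steel foot; fixed. Origin on the counter under its centre, z up. Its own -x axis points from the centre out through the plunger: the level pull direction. There a steel bracket, 36 mm wide, 72 mm high, x = -135 to -115 mm, carries the plunger. Of eight bushed holes round the rim only the one facing the bracket is used.
- plunger_knob (a point): Middle of the pull knob: black round bar, 24 mm diameter, 40 mm long, axis level along the board's x, 48 mm above the counter, at rest 157 mm from the board's centre (x = -157 mm). A flange, 34 mm diameter, 5 mm thick, closes its outer end 20 to 25 mm beyond this point; the bracket's face is 22 mm away on the other side at rest. Moves with the plunger; axes as the board's.
- plunger_tip (a point): Centre of the free end of the plunger's 10 mm steel pin. At rest it sits about 13 mm deep in the hole in the board's rim; fully back it is about 9 mm outside it. 64 mm from the knob's middle, towards the board.
- seat_hole (a point): Centre of the mouth of the hole in the board's rim in which the pin sits, 48 mm above the counter, on the board's -x side; fixed.
- plunger (a joint): How far the plunger is pulled back along the board's -x, in m: 0 at rest (seated by its spring), 0.022 at its hard stop. The spring pulls it home with about 4 N at rest, rising to about 9.5 N at the stop; it snaps home when let go.
- tumbler: Empty open plastic drinking tumbler, 66 mm across at the rim, 105 mm high, tapering evenly to 53 mm at the foot, wall 3 mm, about 60 to 130 g, loose. Origin at the centre of its underside, z up through its mouth. It starts upright on the counter right behind the knob, its side about 9 to 17 mm from the flange, so it blocks a full pull.
- bowl: Ceramic bowl, 140 mm across and 60 mm high, loose bystander. Origin at the centre of its underside.
- plate_low: Steel plate, 180 mm across and 20 mm high, loose bystander. Origin at the centre of its underside.
- plate_top: Smaller steel plate, 140 mm across, lying in the first one, loose bystander. Origin at the centre of its underside.
There are look-alikes about, which are no part of the job. Of the things shaped like the tumbler, the red one is meant.

How it is judged (in metres and radians):
On the way, in this order (a step that is already met when the one before it is completed fails the run):
1. the tumbler stands upright on the counter, let go, at least 15 cm from the knob, with the plunger still seated (horizontal distance between tumbler and plunger_knob above 0.15 m and angle between tumbler's own z axis and vertical below 0.1 rad and height (world z) of tumbler below 0.006 m and contact force between the fingers and tumbler below 0.05 N and linear speed of tumbler below 0.03 m/s and value of joint plunger below 0.004 m), for 0.2 s.
2. the plunger is pulled fully back by the fingers (value of joint plunger above 0.017 m and contact force between the fingers and plunger above 2 N), for 0.3 s.
At the end, for the whole second after the job is handed in: The plunger is held by the fingers at least 17 mm back of its 22 mm travel, its pin outside the hole; the tumbler stands upright (within 0.1 rad), untouched and at rest on the counter, at least 15 cm from the knob when it was set down (at least 12.5 cm from the pulled knob) (all of step 2 and x of plunger_tip in the frame of seat_hole below -0.003 m and contact force between tumbler and plunger below 0.05 N and horizontal distance between tumbler and seat_hole above 0.1 m and horizontal distance between tumbler and plunger_knob above 0.125 m and angle between tumbler's own z axis and vertical below 0.1 rad and height (world z) of tumbler below 0.006 m and linear speed of tumbler below 0.03 m/s and contact force between each of the arm, the fingers and tumbler below 0.05 N); the arm keeps its last pose, push and grip.
It fails at once if the tumbler is tipped over (angle between tumbler's own z axis and vertical above 0.6 rad).
It fails at once if a bystander is disturbed (moved more than 3 cm) (distance of any of bowl, plate_low, plate_top from where it was at the start of the episode above 0.03 m).
It also fails if it takes over 51 s, if anything falls off the work surface, if the arm or the gripper's body presses on something with over 40 N, if the wrist force passes 120 N, or if a joint passes its speed limit or range.

## Working session

There is one attempt and no reset: what is moved stays moved. The work goes in short steps, Python scripts to look and compute and a tool call to move; the robot and the scene stay as the last step left them, time stands still between calls to the robot, and variables do not carry over. Pictures are saved under pics/ and viewed, and the job is handed in when it is done.

Besides the shell and the picture viewer there is one more tool, called after ">>>" by a JSON object that holds its "method" and its "body". apply_moves: Moves the arm, as the interface text tells. Its arguments: {"type":"object","properties":{"motion":{"type":"array","items":{"type":"number"}},"newtons":{"type":"number"}},"required":["motion"]}

```bash
mkdir -p pics; ls; cat > h.py <<'E'
import numpy as np, cv2, json
from rig import sense, grab_frame, job_done, grasp_offset
def snap(n,f):
    d=grab_frame(n); p=np.asarray(d['pixels']); cv2.imwrite('pics/%s.png'%f,p); 
    np.savez('pics/%s.npz'%f,K=d['camera_matrix'],o=d['origin'],R=d['rotation'],p=p,extra=str([k for k in d])); return d
def load(f): return np.load('pics/%s.npz'%f)
def ray(d,u,v):
    K=np.array(d['K']); a=np.linalg.inv(K)@np.array([u,v,1.]); a=np.array([a[0],-a[1],-a[2]]); return np.array(d['o']),np.array(d['R'])@a
def onplane(d,u,v,z):
    o,r=ray(d,u,v); return o+r*(z-o[2])/r[2]
def proj(d,P):
    c=np.array(d['R']).T@(np.array(P)-np.array(d['o'])); q=np.array(d['K'])@np.array([c[0],-c[1],-c[2]]); return q[:2]/q[2]
E
python3 - <<'E'
from h import *
for n in ['scene','side','wrist']:
    d=snap(n,n+'0'); print(n,d.keys(),np.round(d['camera_matrix'],1).tolist(),np.round(d['origin'],3))
print(sense()['clock'],grasp_offset)
print(np.round(sense()['eef_rot'],3))
E
```

```text
pics
scene dict_keys(['pixels', 'camera_matrix', 'origin', 'rotation']) [[490.6, 0.0, 255.1], [0.0, 490.6, 185.9], [0.0, 0.0, 1.0]] [1.295 0.141 1.132]
side dict_keys(['pixels', 'camera_matrix', 'origin', 'rotation']) [[407.7, 0.0, 254.6], [0.0, 407.7, 193.5], [0.0, 0.0, 1.0]] [ 0.51  -1.047  0.717]
wrist dict_keys(['pixels', 'camera_matrix', 'origin', 'rotation']) [[296.1, 0.0, 253.4], [0.0, 296.1, 192.7], [0.0, 0.0, 1.0]] [0.067 0.625 0.372]
0.15 0.0187
[[-0.974  0.228 -0.001]
 [ 0.228  0.974 -0.001]
 [ 0.    -0.002 -1.   ]]
```

View pics/scene0.png

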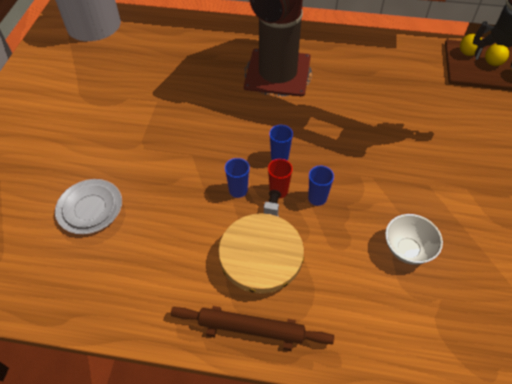

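View pics/side0.png

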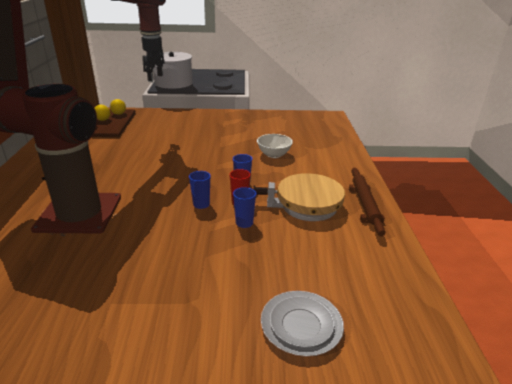

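View pics/wrist0.png

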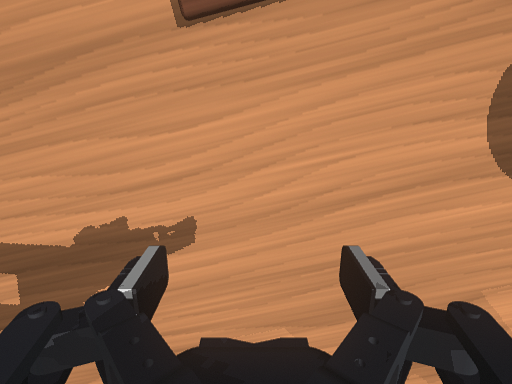

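The scene view shows the red tumbler at about (280,178), with blue look-alikes at (281,140), (237,177) and (320,185). The board is at (261,252), the bracket at (271,207), the plates at (89,207) and the bowl at (413,240). In the side view red is at (240,185). The red one fits the description: it stands behind the knob. I'll confirm that in a crop and measure.

```bash
python3 - <<'E'
from h import *
s=load('scene0');e=load('side0')
a=cv2.resize(s['p'][115:305,205:345],None,fx=4,fy=4,interpolation=cv2.INTER_CUBIC)[:600]
b=cv2.resize(e['p'][145:235,180:360],None,fx=4,fy=4,interpolation=cv2.INTER_CUBIC)
cv2.imwrite('pics/c1.png',a);cv2.imwrite('pics/c2.png',b)
def objs(d):
    h=cv2.cvtColor(d['p'],cv2.COLOR_BGR2HSV);B,G,R=[d['p'][...,i].astype(int) for i in range(3)]
    m={'blue':(B>R+40)&(B>G+40),'red':(R>70)&(G<30)&(B<35)}
    for k,mm in m.items():
        n,l,st,c=cv2.connectedComponentsWithStats(mm.astype(np.uint8))
        for i in range(1,n):
            if st[i,4]>150: print(k,st[i],np.round(c[i],1))
objs(s);print();objs(e)
E
```

```text
blue [270 125  23  34 555] [281.  139.9]
blue [225 159  24  36 545] [237.8 173.1]
blue [309 166  24  38 542] [320.6 181.2]
red [269 159  23  39 643] [279.5 175.6]

blue [233 155  19  14 164] [242.4 160.7]
blue [189 171  21  26 186] [198.4 178.6]
blue [234 188  23  32 453] [243.2 201.3]
red [231 170  19  22 314] [239.5 178.6]
```

View pics/c1.png

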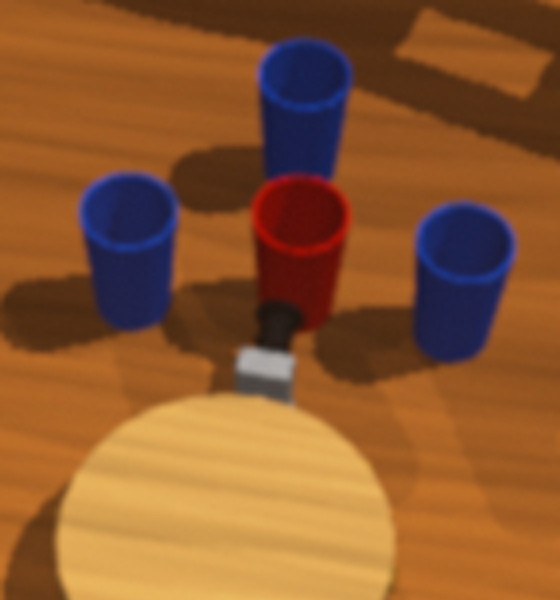

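View pics/c2.png

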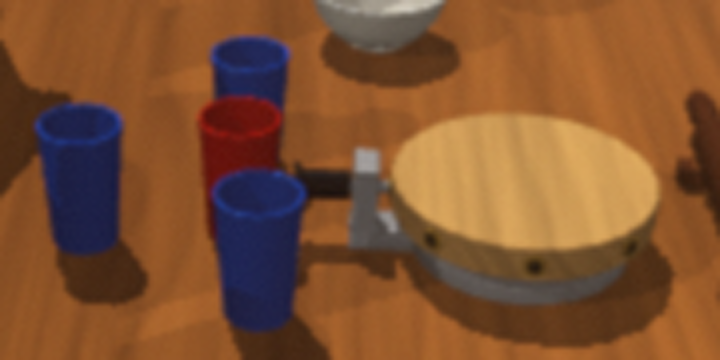

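```bash
python3 - <<'E'
from h import *
s=load('scene0');e=load('side0')
f=lambda x,y:(x/4+205-.375,y/4+115-.375); g=lambda x,y:(x/4+180-.375,y/4+145-.375)
for n,c,q in [('red',(301,214.5),(241,118)),('back',(305,74),(79,124)),('left',(129,211),(259,190)),('right',(464.5,242.5),(251,58))]:
    print(n,np.round(onplane(s,*f(*c),.105),4),np.round(onplane(e,*g(*q),.105),4))
def board(d,x0,y0,x1,y1):
    h=cv2.cvtColor(d['p'],cv2.COLOR_BGR2HSV); B,G,R=[d['p'][...,i].astype(int) for i in range(3)]
    m=np.zeros(R.shape,np.uint8); m[y0:y1,x0:x1]=((G>120)&(R>170)&(R-B<150))[y0:y1,x0:x1]
    m=cv2.morphologyEx(m,cv2.MORPH_CLOSE,np.ones((5,5)))
    cs,_=cv2.findContours(m,0,1); c=max(cs,key=cv2.contourArea)
    P=np.array([onplane(d,*p[0],.063)[:2] for p in c]); 
    (cx,cy),r=cv2.minEnclosingCircle(P.astype(np.float32))
    A=np.c_[2*P,np.ones(len(P))]; x=np.linalg.lstsq(A,(P**2).sum(1),rcond=None)[0]
    print('board',cv2.boundingRect(c),x[:2],np.sqrt(x[2]+x[:2]@x[:2]),(cx,cy,r))
board(s,210,205,310,300);board(e,270,165,350,225)
# bracket top centre (z .072), knob
print('brk s',onplane(s,*f(266,362),.072)); print('flange top s',onplane(s,*f(279,310),.06))
print('brk e',onplane(e,*g(367,155),.072))
print('plates',onplane(s,89,207,.02),'bowl',onplane(s,413,238,.06))
E
```

```text
red [0.4934 0.0714 0.105 ] [0.4946 0.0674 0.105 ]
back [0.3692 0.0575 0.105 ] [0.3702 0.0548 0.105 ]
left [ 0.5087 -0.0418  0.105 ] [ 0.5093 -0.0402  0.105 ]
right [0.4994 0.1804 0.105 ] [0.5014 0.1713 0.105 ]
board (219, 214, 85, 75) [0.71720756 0.05616126] 0.10326189431167541 (0.7171629667282104, 0.055544815957546234, 0.10516975075006485)
board (278, 173, 67, 34) [0.71855122 0.05464478] 0.10201074990975306 (0.7182344794273376, 0.05470389500260353, 0.10465255379676819)
brk s [0.5916121  0.06292947 0.072     ]
flange top s [0.54094718 0.064635   0.06      ]
brk e [0.59436759 0.06920505 0.072     ]
plates [ 0.64234471 -0.42890332  0.02      ] bowl [0.62469927 0.42669577 0.06      ]
```

```bash
cat >> h.py <<'E'
from scipy.spatial.transform import Rotation as Ro
def plan(P,yaw=None,s=None):
    s=s or sense(); R=np.array(s['eef_rot']); p=np.array(s['eef_pos'])
    out=np.zeros(3)
    if yaw is not None:
        c,n=np.cos(np.radians(yaw)),np.sin(np.radians(yaw))
        T=np.array([[c,n,0],[n,-c,0],[0,0,-1.]]) ; out=Ro.from_matrix(R.T@T).as_rotvec(degrees=True)
    print('turn',np.round(out,1),'shift',np.round(R.T@(np.array(P)-p)*1000,1))
E
python3 - <<'E'
from h import *
print(np.round(sense()['eef_pos'],4)); plan((.494,.069,.25),175.7)
E
```

```text
[0.1422 0.6081 0.2304]
turn [-0.1 -0.  -8.9] shift [-465.4 -444.8  -19. ]
```

>>> {"method": "apply_moves", "body": {"motion": [0, 0, -9, -465, -445, -19, 85, 0, 0, -9, -465, -445, -19, 85, 0, 0, -9, -465, -445, -19, 85, 0, 0, -9, -465, -445, -19, 85, 0, 0, -9, -465, -445, -19, 85, 0, 0, -9, -465, -445, -19, 85, 0, 0, -9, -465, -445, -19, 85, 0, 0, -9, -465, -445, -19, 85, 0, 0, -9, -465, -445, -19, 85, 0, 0, -9, -465, -445, -19, 85, 0, 0, -9, -465, -445, -19, 85, 0, 0, -9, -465, -445, -19, 85, 0, 0, -9, -465, -445, -19, 85, 0, 0, -9, -465, -445, -19, 85, 0, 0, -9, -465, -445, -19, 85], "newtons": 25}}

```text
clock: 2.02
eef_pos: [0.4934, 0.0704, 0.2504]
eef_rot: [[-0.997, 0.071, 0.0], [0.071, 0.997, 0.0], [-0.0, 0.0, -1.0]]
contact_force: [-0.3, 0.1, -0.3]
opening: 0.0851
```

```bash
python3 - <<'E'
from h import *
d=snap('wrist','w1'); s=sense(); print(s['clock'],np.round(s['eef_pos'],4),np.round(s['eef_rot'],3).tolist(),s['opening'])
l=load('w1')
for P in [(.494,.069,.105),(.509,-.041,.105),(.5,.176,.105),(.37,.056,.105),(.561,.067,.048)]: print(P,np.round(proj(l,P)))
E
```

```text
2.075 [0.4935 0.0702 0.2504] [[-0.997, 0.071, 0.0], [0.071, 0.997, 0.0], [-0.0, 0.0, -1.0]] 0.0853618567608375
(0.494, 0.069, 0.105) [253. 181.]
(0.509, -0.041, 0.105) [147. 203.]
(0.5, 0.176, 0.105) [360. 180.]
(0.37, 0.056, 0.105) [228.  47.]
(0.561, 0.067, 0.048) [255. 221.]
```

View pics/w1.png

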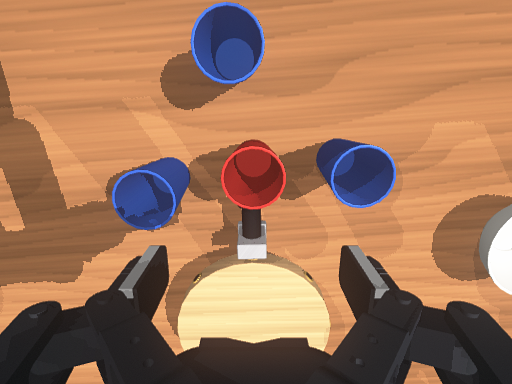

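Red rim at (253,178), predicted (253,181), so it's within about 3 mm. The blue cups at (228,43), (145,200) and (363,176) are clear of the finger footprints. Descending.

>>> {"method": "apply_moves", "body": {"motion": [0, 0, 0, 2, 0, 60, 85, 0, 0, 0, 2, 0, 120, 85, 0, 0, 0, 2, 0, 160, 85, 0, 0, 0, 2, 0, 190, 85, 0, 0, 0, 2, 0, 190, 85, 0, 0, 0, 2, 0, 190, 85], "newtons": 20}}

```text
clock: 2.82
eef_pos: [0.4927, 0.0697, 0.0616]
eef_rot: [[-0.997, 0.072, 0.002], [0.072, 0.997, -0.0], [-0.002, 0.0, -1.0]]
contact_force: [0.8, -0.5, 0.5]
opening: 0.085
```

```bash
python3 - <<'E'
from h import *
d=snap('wrist','w2');d=snap('side','s2'); s=load('s2')['p'][60:240,130:360]; cv2.imwrite('pics/s2c.png',cv2.resize(s,None,fx=3,fy=3))
E
```

```text
(no output)
```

View pics/w2.png

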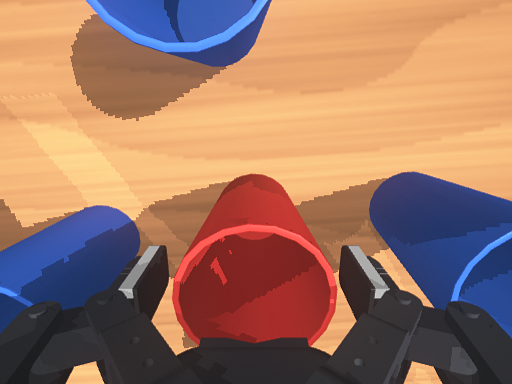

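View pics/s2c.png

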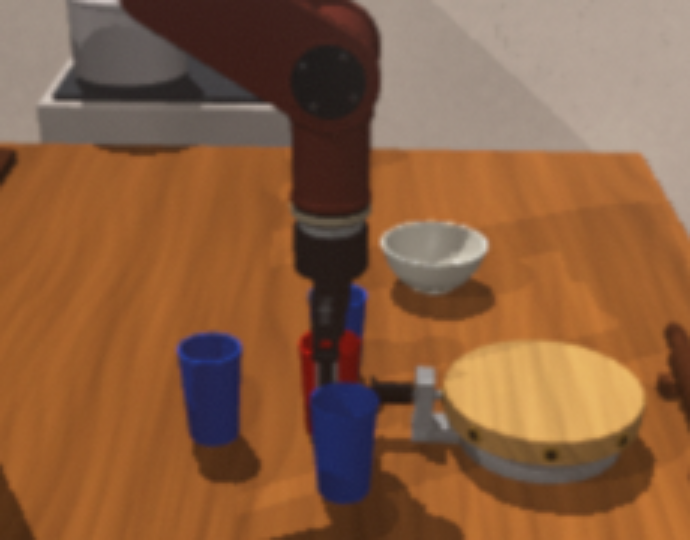

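The red tumbler sits centred between the pads (wrist view, 175–337, with pads at 165 and 340) and no neighbour is touched. Closing.

>>> {"method": "apply_moves", "body": {"motion": [0, 0, 0, 0, 0, 0, 70, 0, 0, 0, 0, 0, 0, 64, 0, 0, 0, 0, 0, 0, 58, 0, 0, 0, 0, 0, 0, 50, 0, 0, 0, 0, 0, 0, 45, 0, 0, 0, 0, 0, 0, 45], "newtons": 20}}

```text
clock: 3.68
eef_pos: [0.4931, 0.0695, 0.062]
eef_rot: [[-0.997, 0.073, 0.003], [0.073, 0.997, -0.0], [-0.003, 0.0, -1.0]]
contact_force: [-1.2, 0.4, 6.1]
opening: 0.0657
```

>>> {"method": "apply_moves", "body": {"motion": [0, 0, 0, 0, 0, -6, 45, 0, 0, 0, 0, 0, -20, 45, 0, 0, 0, 0, 0, -30, 45, 0, 0, 0, 0, 0, -30, 45]}}

```text
clock: 4.18
eef_pos: [0.4929, 0.0695, 0.0918]
eef_rot: [[-0.997, 0.073, 0.003], [0.073, 0.997, -0.0], [-0.003, 0.0, -1.0]]
contact_force: [-0.9, -0.6, -0.3]
opening: 0.0658
```

```bash
python3 - <<'E'
from h import *
d=snap('wrist','w3');d=snap('scene','s3'); s=load('s3')['p'][60:280,170:370]; cv2.imwrite('pics/s3c.png',cv2.resize(s,None,fx=2.7,fy=2.7))
E
```

```text
(no output)
```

View pics/w3.png

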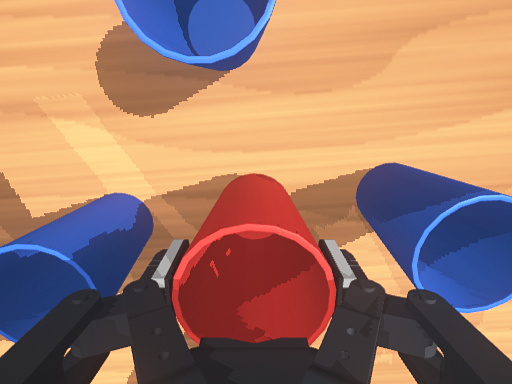

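View pics/s3c.png

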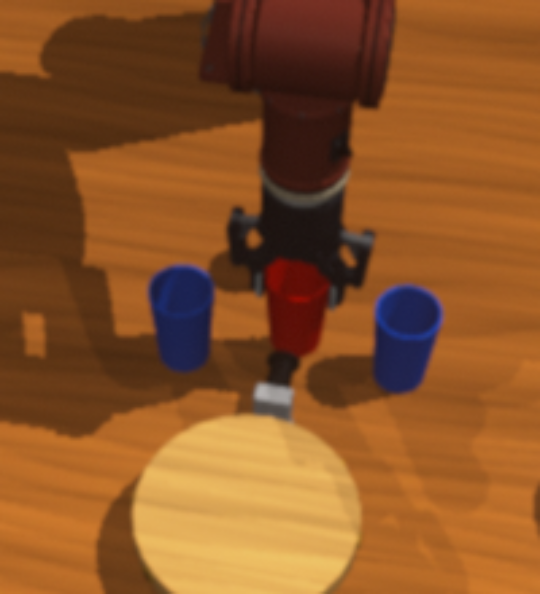

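The tumbler has come up with the gripper and looks unchanged in the wrist view: rim 175–335, upright. Next I'll carry it over the left blue cup to the bare counter at about (0.48, -0.20).

>>> {"method": "apply_moves", "body": {"motion": [0, 0, 0, 0, 0, -25, 45, 0, 0, 0, 0, 0, -60, 45, 0, 0, 0, 0, 0, -95, 45, 0, 0, 0, 0, -5, -120, 45, 0, 0, 0, 0, -25, -130, 45, 0, 0, 0, 0, -55, -130, 45, 0, 0, 0, 0, -90, -130, 45, 0, 0, 0, 0, -125, -130, 45, 0, 0, 0, 0, -160, -130, 45, 0, 0, 0, 0, -195, -130, 45, 0, 0, 0, 0, -225, -130, 45, 0, 0, 0, 0, -250, -125, 45, 0, 0, 0, 0, -265, -110, 45, 0, 0, 0, 0, -270, -85, 45, 0, 0, 0, 0, -270, -60, 45, 0, 0, 0, 0, -270, -35, 45, 0, 0, 0, 0, -270, -10, 45, 0, 0, 0, 0, -270, 10, 45, 0, 0, 0, 0, -270, 20, 45, 0, 0, 0, 0, -270, 20, 45]}}

```text
clock: 6.78
eef_pos: [0.4714, -0.1991, 0.0691]
eef_rot: [[-0.997, 0.072, -0.002], [0.072, 0.997, 0.001], [0.002, 0.001, -1.0]]
contact_force: [-1.3, -0.4, -0.8]
opening: 0.066
```

```bash
python3 - <<'E'
from h import *
d=snap('wrist','w4');d=snap('side','s4'); s=load('s4')['p'][100:300,150:350]; cv2.imwrite('pics/s4c.png',cv2.resize(s,None,fx=3,fy=3))
E
```

```text
(no output)
```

View pics/w4.png

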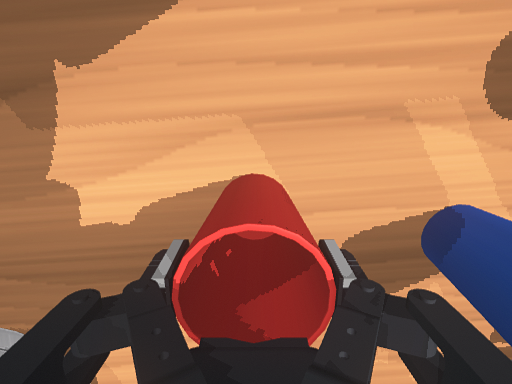

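View pics/s4c.png

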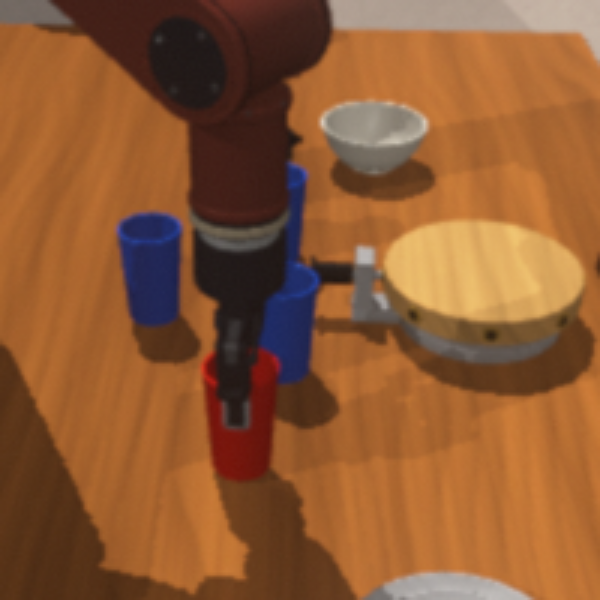

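The tumbler is held upright over bare counter. Lowering it the last few millimetres.

>>> {"method": "apply_moves", "body": {"motion": [0, 0, 0, 0, 0, 3, 45, 0, 0, 0, 0, 0, 5, 45, 0, 0, 0, 0, 0, 7, 45, 0, 0, 0, 0, 0, 7, 45, 0, 0, 0, 0, 0, 7, 45]}}

```text
clock: 7.5
eef_pos: [0.4722, -0.1998, 0.0633]
eef_rot: [[-0.997, 0.073, 0.0], [0.073, 0.997, -0.0], [-0.0, -0.0, -1.0]]
contact_force: [-0.6, -0.6, -1.5]
opening: 0.0655
```

>>> {"method": "apply_moves", "body": {"motion": [0, 0, 0, 0, 0, 1, 45, 0, 0, 0, 0, 0, 1.5, 45, 0, 0, 0, 0, 0, 1.5, 45]}}

```text
clock: 7.88
eef_pos: [0.4724, -0.1999, 0.0621]
eef_rot: [[-0.997, 0.073, 0.0], [0.073, 0.997, -0.0], [-0.0, -0.0, -1.0]]
contact_force: [-0.4, 1.2, 2.1]
opening: 0.0658
```

Touched down (about 2 N upward). Releasing.

>>> {"method": "apply_moves", "body": {"motion": [0, 0, 0, 0, 0, 0, 68, 0, 0, 0, 0, 0, 0, 74, 0, 0, 0, 0, 0, 0, 85, 0, 0, 0, 0, 0, 0, 85, 0, 0, 0, 0, 0, 0, 85]}}

```text
clock: 8.5
eef_pos: [0.4721, -0.1998, 0.0618]
eef_rot: [[-0.997, 0.073, -0.0], [0.073, 0.997, -0.0], [0.0, -0.0, -1.0]]
contact_force: [0.7, -0.6, 0.2]
opening: 0.085
```

```bash
python3 - <<'E'
from h import *
d=snap('wrist','w5')
E
```

```text
(no output)
```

View pics/w5.png

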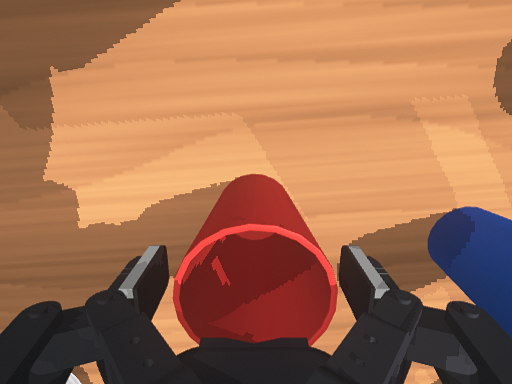

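The pads stand clear of the tumbler, which is upright. Rising and moving above the knob.

>>> {"method": "apply_moves", "body": {"motion": [0, 0, 0, 0, 0, -30, 85, 0, 0, 0, 0, 0, -80, 85, 0, 0, 0, 0, 0, -140, 85, 0, 0, 0, 0, 0, -170, 85, 0, 0, 0, -10, 40, -180, 85, 0, 0, 0, -25, 95, -180, 85, 0, 0, 0, -40, 150, -180, 85, 0, 0, 0, -50, 200, -180, 85, 0, 0, 0, -60, 245, -180, 85, 0, 0, 0, -68, 273, -180, 85, 0, 0, 0, -68, 273, -180, 85, 0, 0, 0, -68, 273, -180, 85]}}

```text
clock: 10.05
eef_pos: [0.5596, 0.0671, 0.2416]
eef_rot: [[-0.997, 0.072, -0.001], [0.072, 0.997, -0.0], [0.001, -0.001, -1.0]]
contact_force: [0.1, 0.2, 0.6]
opening: 0.0848
```

```bash
python3 - <<'E'
from h import *
d=snap('wrist','w6');d=snap('scene','s6');d=snap('side','e6');s=sense(); print(s['clock'],np.round(s['eef_pos'],4),np.round(s['eef_rot'],4).tolist())
l=load('w6'); c=l['p'][180:330,190:320]; cv2.imwrite('pics/w6c.png',cv2.resize(c,None,fx=4,fy=4,interpolation=cv2.INTER_CUBIC))
E
```

```text
10.2 [0.5597 0.0665 0.2418] [[-0.9973, 0.074, -0.0001], [0.074, 0.9973, -0.0002], [0.0001, -0.0002, -1.0]]
```

View pics/w6.png

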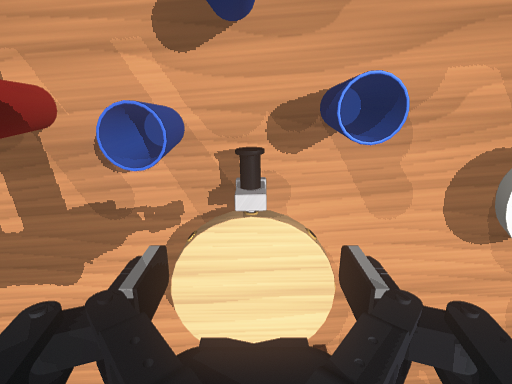

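View pics/w6c.png

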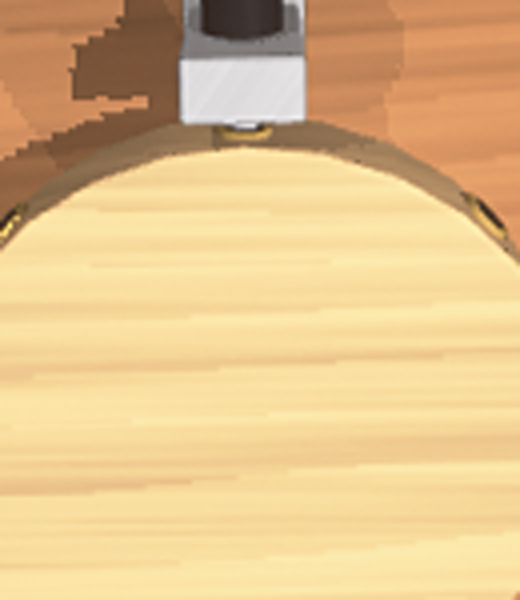

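View pics/s6.png

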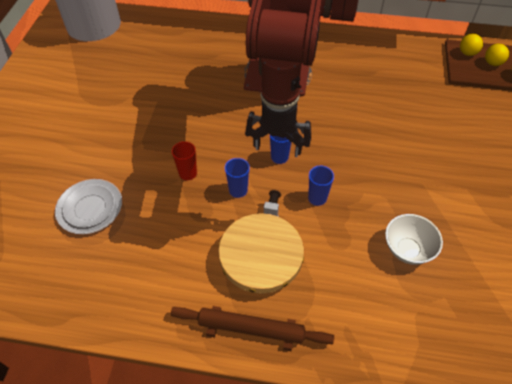

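View pics/e6.png

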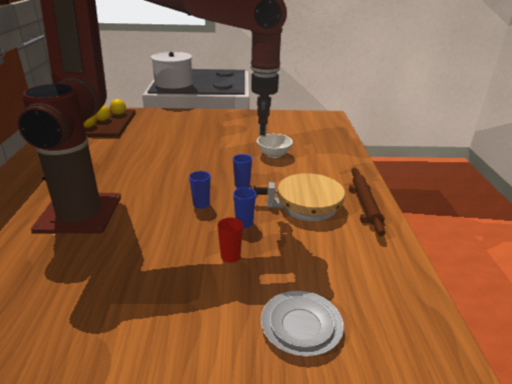

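The red tumbler now stands upright at scene (185,161). In the wrist view the knob is in the clear, with the flange at (250,150) and the bracket top at (251,203).

```bash
python3 - <<'E'
from h import *
l=load('w6')
a=onplane(l,250.4,194.1,.072);b=onplane(l,250.6,210.8,.072)
print('bracket top',a,b,(a+b)/2)
f=onplane(l,249.8,148,.06);print('flange far top',f)
k=onplane(l,250.5,175,.06);print('knob top mid',k)
B=l['p'].astype(int); m=np.zeros(B.shape[:2],np.uint8); m[205:345,165:342]=((B[...,1]>185)&(B[...,2]>230)&(B[...,0]>120))[205:345,165:342]
cs,_=cv2.findContours(m,0,1);c=max(cs,key=cv2.contourArea);c=[p[0] for p in c if p[0][1]<320 and p[0][1]>216]
P=np.array([onplane(l,*p,.063)[:2] for p in c]);x=np.linalg.lstsq(np.c_[2*P,np.ones(len(P))],(P**2).sum(1),rcond=None)[0];print('board',x[:2],np.sqrt(x[2]+x[:2]@x[:2]))
C=np.array([.718,.055])
for q in ((a+b)/2,f): v=q[:2]-C; print(np.degrees(np.arctan2(v[1],v[0])),np.linalg.norm(v))
s=load('s6');e=load('e6')
print('red rim',onplane(s,184.5,147,.105),onplane(e,230.5,225.5,.105))
E
```

```text
bracket top [0.58086743 0.0616002  0.072     ] [0.60048522 0.06032447 0.072     ] [0.59067633 0.06096233 0.072     ]
flange far top [0.5319436  0.06456682 0.06      ]
knob top mid [0.56223059 0.0630195  0.06      ]
board [0.71430837 0.05414618] 0.1024138676152147
177.3189025621326 0.12746319977734963
177.05650545273937 0.18630219246204802
red rim [ 0.46182962 -0.19690126  0.105     ] [ 0.47492862 -0.20432312  0.105     ]
```

>>> {"method": "apply_moves", "body": {"motion": [0, 0, 0, 0, -2.5, 60, 60, 0, 0, 0, 0, -2.5, 120, 60, 0, 0, 0, 0, -2.5, 165, 60, 0, 0, 0, 0, -2.5, 195, 60, 0, 0, 0, 0, -2.5, 213, 60, 0, 0, 0, 0, -2.5, 213, 60, 0, 0, 0, 0, -2.5, 213, 60], "newtons": 30}}

```text
clock: 11.08
eef_pos: [0.561, 0.0648, 0.0304]
eef_rot: [[-0.997, 0.073, 0.003], [0.073, 0.997, -0.0], [-0.003, 0.0, -1.0]]
contact_force: [-0.2, 0.3, 0.5]
opening: 0.0599
```

```bash
python3 - <<'E'
from h import *
d=snap('wrist','w7');d=snap('side','e7');d=snap('scene','s7'); s=load('e7')['p'][140:230,210:330]; t=load('s7')['p'][150:240,220:340]; cv2.imwrite('pics/e7c.png',np.hstack([cv2.resize(q,None,fx=3.3,fy=4.5,interpolation=cv2.INTER_CUBIC) for q in (s,t)]))
E
```

```text
(no output)
```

View pics/w7.png

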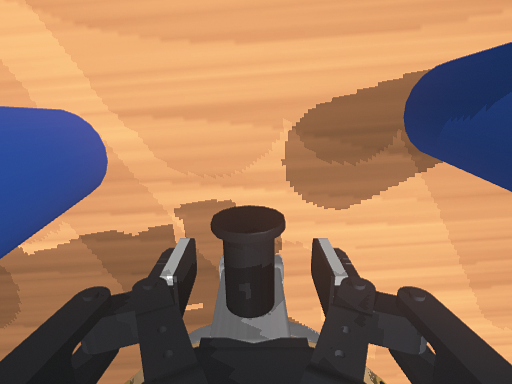

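View pics/e7c.png

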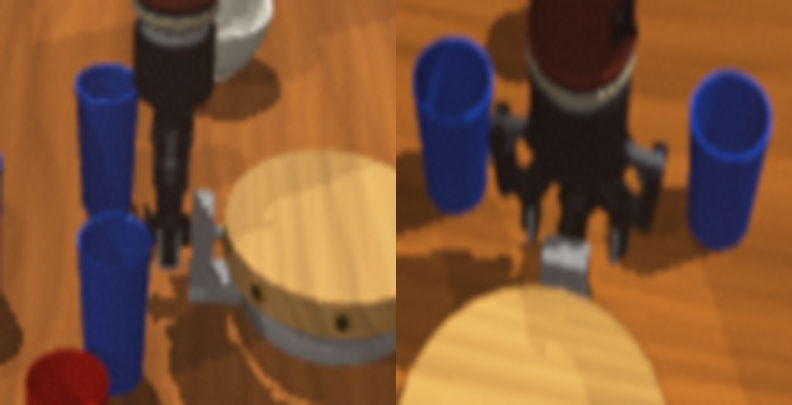

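The knob lies between the pads at (249,270), 3–4 px left of their middle, and the flange (247,215) is outside the pads. I'll shift 1.5 mm and close.

>>> {"method": "apply_moves", "body": {"motion": [0, 0, 0, 0, -1.5, 0, 50, 0, 0, 0, 0, -1.5, 0, 40, 0, 0, 0, 0, -1.5, 0, 30, 0, 0, 0, 0, -1.5, 0, 20, 0, 0, 0, 0, -1.5, 0, 12, 0, 0, 0, 0, -1.5, 0, 12, 0, 0, 0, 0, -1.5, 0, 12], "newtons": 60}}

```text
clock: 12.1
eef_pos: [0.5595, 0.0629, 0.0291]
eef_rot: [[-0.997, 0.072, -0.0], [0.072, 0.997, -0.001], [0.0, -0.001, -1.0]]
contact_force: [-2.3, -4.6, 5.1]
opening: 0.0223
```

Gripped at 22 mm opening. Pulling along tool +x, which is the board's -x.

>>> {"method": "apply_moves", "body": {"motion": [0, 0, 0, 4, 0, 0, 12, 0, 0, 0, 8, 0, 0, 12, 0, 0, 0, 12, 0, 0, 12, 0, 0, 0, 16, 0, 0, 12, 0, 0, 0, 20, 0, 0, 12, 0, 0, 0, 20, 0, 0, 12, 0, 0, 0, 20, 0, 0, 12]}}

```text
clock: 12.98
eef_pos: [0.5421, 0.0638, 0.0293]
eef_rot: [[-0.997, 0.072, 0.006], [0.072, 0.997, -0.002], [-0.006, -0.001, -1.0]]
contact_force: [8.1, -7.3, -4.4]
opening: 0.0223
```

```bash
python3 - <<'E'
from h import *
d=snap('wrist','w8');s=sense();print(s['eef_pos'],s['contact_force'])
E
```

```text
[0.54213678 0.06380617 0.02928471] [ 7.48614419 -6.17549751 -4.8929257 ]
```

View pics/w8.png

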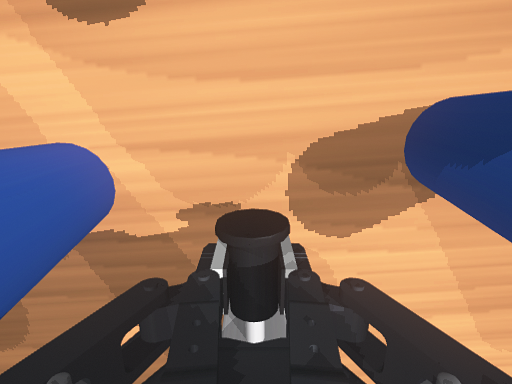

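The knob is moving with the pads: same place in the view, silver rod now exposed at (253,328). Travel is about 17.5 mm, so I'll go on to the hard stop and ease off the sideways load.

>>> {"method": "apply_moves", "body": {"motion": [0, 0, 0, 2, -0.5, 0, 12, 0, 0, 0, 4, -1, 0, 12, 0, 0, 0, 6, -1, 0, 12, 0, 0, 0, 6, -1, 0, 12, 0, 0, 0, 6, -1, 0, 12]}}

```text
clock: 13.65
eef_pos: [0.5375, 0.064, 0.0294]
eef_rot: [[-0.997, 0.073, 0.009], [0.073, 0.997, -0.001], [-0.009, 0.0, -1.0]]
contact_force: [13.2, -2.9, -10.6]
opening: 0.0224
```

>>> {"method": "apply_moves", "body": {"motion": [0, 0, 0, 1, 0, 0, 12, 0, 0, 0, 1, 0, 0, 12, 0, 0, 0, 1, 0, 0, 12, 0, 0, 0, 1, 0, 0, 12]}}

```text
clock: 14.15
eef_pos: [0.5375, 0.064, 0.0295]
eef_rot: [[-0.997, 0.073, 0.011], [0.073, 0.997, -0.001], [-0.011, 0.0, -1.0]]
contact_force: [17.4, -2.6, -13.1]
opening: 0.0222
```

```bash
python3 - <<'E'
from h import *
d=snap('wrist','w9');d=snap('side','e9');d=snap('scene','s9');s=sense();print(s['clock'],s['eef_pos'],s['contact_force'],s['opening'])
a=load('e9')['p'][140:270,200:350];b=load('s9')['p'][130:260,160:310]; cv2.imwrite('pics/e9c.png',np.hstack([cv2.resize(q,None,fx=2.6,fy=2.6*1.0,interpolation=cv2.INTER_CUBIC) for q in (a,b)]))
E
```

```text
14.3 [0.53753935 0.06398577 0.02945887] [ 17.3569912   -3.14458933 -14.91875477] 0.022015788172744587
```

View pics/w9.png

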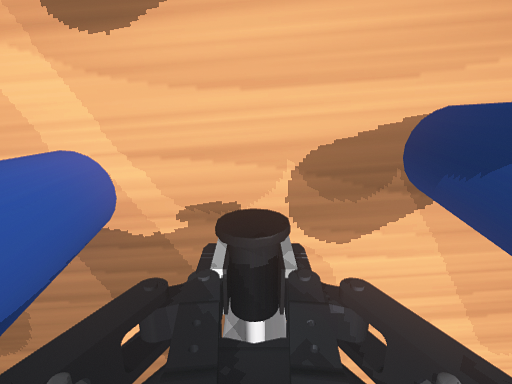

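View pics/e9c.png

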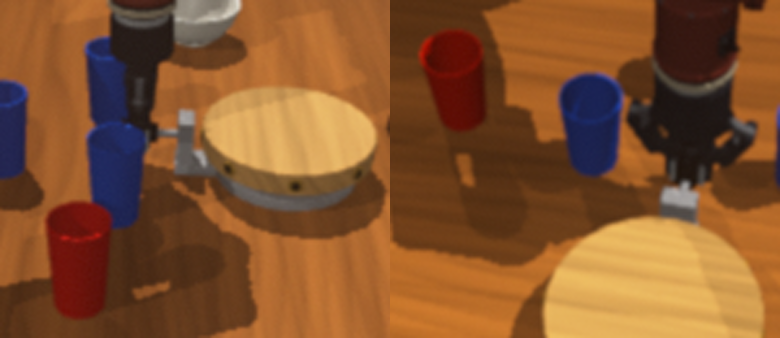

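The last extra millimetre moved nothing and the force rose from 13 to 17 N, so the plunger is on its hard stop. The rod shows between bracket and knob (left panel), and the red tumbler stands upright and clear. Handing in.

```bash
python3 -c "
from h import *
print(job_done())"
```

```text
the job is handed in; nothing more can be done
None
```

The job is handed in: the red tumbler is out of the way and the plunger is held fully back. `job_done` reported no verdict, so success rests on my own checks below.

- **Tumbler:** I gripped it near the rim, lifted it over the blue cups and set it upright on bare counter at about (0.47, -0.20), roughly 27 cm from the knob. It was let go there, and the last pictures show it upright and untouched.
- **Plunger:** I gripped the knob with 60 N and pulled it back about 22 mm, judged from the tool position. One more commanded millimetre moved nothing while the force rose from 13 to 17 N, so it is on its hard stop. The knob did not slip in the pads. I judged the pin clear of the hole from this travel, not by seeing the tip.
- **Bystanders:** The arm never went near the bowl or the plates, and they were in place in the picture taken after the tumbler was set down.
- **Disagreements:**
  - The wrist camera put the board and knob about 3 mm nearer the robot than the fixed cameras did, so I used a value in between.
  - The two fixed views of the placed tumbler differed by about 13 mm in x, which is harmless at that distance.
  - At the stop the wrist also read about 13–15 N downward, from the arm giving slightly.

The job was handed in at about 14.3 s of the 51 s allowed.

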